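# Hang the bun carrier in front of the warmer and hold the heat lever on its third notch

### The job

Warm the bun: hook its carrier onto the warmer's rail near either end, slide it along the rail until its hook is centred on the pointer, and let go of it hanging there. Then press the control box's spring-return lever down past the first two notches to the third, not farther, and finish while still holding it there, since it springs back when released. Leave the lever alone until the carrier is in place, keep the carrier upright, and do not disturb the clip-top jar, the timer or the packet of cheese.

Things in the scene. Friction and masses are not known exactly. Their poses are not given: they have to be found in the camera images.
- carrier_grip (a point): Centre of the black upright grip on top of the loose bun carrier (0.15-0.3 kg), which starts standing upright on the worktop. Axes are the carrier's: z up, -x the side of its strap. The grip is 26 mm (x) by 16 mm (y) by 42 mm high, centre 159 mm above the carrier's underside; pinch it from above across y.
- carrier_seat (a point): 36 mm below carrier_grip, 123 mm above the underside: where the rail's axis lies when hanging. Round it is the aluminium hook, 24 mm wide in y: an inverted V (45 degrees, self-centring, inner apex 7 mm above this point) between two legs 22 mm apart inside. The back leg (+x) is a free lip.
- carrier_mouth (a point): Centre of the hook's mouth, 78 mm above the underside. The mouth is open towards +x, 44 mm high, between the lip's end (100 mm) and the top of the bun (56 mm; fixed on a 74 mm square tray). On the -x side the strap closes it, 37 mm out. So the rail enters as the carrier moves level towards the warmer, x axes parallel; then lower it onto the rail.
- rail_mid (a point): Middle of the fixed warmer's steel rail, on its axis, 180 mm above the worktop. Axes: y along the rail, +x to the heating panel behind. The rail is 10 mm thick, held at its ends (165 mm to either side) by level arms from the panel: nothing stands below it. The panel's face is 80 mm behind the rail's axis, its top 163 mm high; the base plate is 12 mm thick.
- pointer_tip (a point): Tip of the flat dark steel pointer (10 mm wide, 3 mm thick, fixed) clipped on the panel's top edge and pointing forwards at the rail: the mark. 166 mm above the worktop, 44 mm behind the rail's axis, at most 50 mm from the rail's middle; axes as rail_mid. The carrier is in place when its centre is level with this tip along the rail.
- lever_top (a point): Centre of the top face of the black lever paddle on the front of the fixed steel control box (80 x 100 x 165 mm); 155 mm above the worktop at rest. Axes of the box, -x out of its front. The paddle is 34 mm (x) by 44 mm (y) by 14 mm thick, this point 40 mm in front of the box's face; the box's top is 10 mm higher. Press it straight down from above.
- heat_lever (a joint): Downward travel of the lever in m, 0 at rest (up). Notches 14 mm apart: 0.014, 0.028, third 0.042, fourth 0.056 (end stop); ribs beside the slot mark them, the third pair longest. Pressing takes 4 N at first, up to 10 N on the way to the third notch (it rises after each notch and drops 5 to 6 N before the next), about 8 N on it. It always springs back up when let go.
- clip_jar: White clip-top jar, about 92 x 83 x 110 mm, a bystander; origin at the centre of its underside.
- timer: Round white kitchen timer with a knob, 68 x 68 x 37 mm, a bystander; origin at the centre of its underside.
- cheese_1: Packet of cheese, 73 x 102 x 37 mm, a bystander; origin at the centre of its underside.

How it is judged:
On the way, in this order (a step that is already met when the one before it is completed fails the run):
1. the carrier is hooked over the rail, more than 50 mm along the rail from the pointer (x of carrier_seat in the frame of rail_mid between -0.009 and 0.009 m and z of carrier_seat in the frame of rail_mid between -0.009 and 0.014 m and y of carrier_seat in the frame of rail_mid between -0.165 and 0.165 m and (y of carrier_seat in the frame of pointer_tip above 0.05 m or y of carrier_seat in the frame of pointer_tip below -0.05 m)), for 0.1 s.
2. still on the rail, it slides towards the pointer (15 to 47 mm from it) (x of carrier_seat in the frame of rail_mid between -0.009 and 0.009 m and z of carrier_seat in the frame of rail_mid between -0.009 and 0.014 m and y of carrier_seat in the frame of rail_mid between -0.165 and 0.165 m and (y of carrier_seat in the frame of pointer_tip between 0.015 and 0.047 m or y of carrier_seat in the frame of pointer_tip between -0.047 and -0.015 m)), for 0.02 s.
3. the carrier hangs freely on the rail at the pointer, within 8 mm along the rail, let go (x of carrier_seat in the frame of rail_mid between -0.009 and 0.009 m and z of carrier_seat in the frame of rail_mid between -0.009 and 0.014 m and y of carrier_seat in the frame of rail_mid between -0.165 and 0.165 m and y of carrier_seat in the frame of pointer_tip between -0.008 and 0.008 m and contact force between each of the arm, the fingers and carrier below 0.05 N), for 0.2 s.
4. the lever is pressed to its third notch (value of joint heat_lever between 0.038 and 0.046 m), for 0.1 s.
At the end, for the whole second after the job is handed in: The carrier hangs at rest on the rail by itself (rail within 9 mm of its seat, tilt under 0.2 rad), its centre within 8 mm of the pointer along the rail, untouched by the arm; the arm holds the lever down at the third notch (38 to 46 mm of travel) with more than 3 N (all of step 3 and all of step 4 and contact force between carrier and warmer above 0.8 N and linear speed of carrier below 0.05 m/s and angle between carrier_seat's own z axis and vertical below 0.2 rad and contact force between any of the fingers, the arm and heat_lever above 3 N); the arm keeps its last pose, push and grip.
It fails at once if the lever is pressed before the carrier is in place (value of joint heat_lever above 0.01 m and not (x of carrier_seat in the frame of rail_mid between -0.009 and 0.009 m and z of carrier_seat in the frame of rail_mid between -0.009 and 0.014 m and y of carrier_seat in the frame of rail_mid between -0.165 and 0.165 m and y of carrier_seat in the frame of pointer_tip between -0.012 and 0.012 m)).
It fails at once if the lever is pushed past the third notch (value of joint heat_lever above 0.05 m).
It fails at once if the carrier is tipped over (angle between carrier_seat's own z axis and vertical above 0.6 rad).
It fails at once if a bystander is disturbed (moved more than 30 mm) (distance of any of clip_jar, timer, cheese_1 from where it was at the start of the episode above 0.03 m).
It also fails if it takes over 58 s, if anything falls off the work surface, if the arm or the gripper's body presses on something with over 40 N, if the wrist force passes 120 N, or if a joint passes its speed limit or range.

### The arm

A 6-joint arm with a two-finger parallel gripper is mounted at the origin on a cart in front of the work surface, level with it; the furniture and walls round the work are solid. World frame = base frame: x ahead of the robot, y to its left, z up, the work surface at z = 0. Lengths are in m, angles in rad, forces in N, time in s.
With the tool pointing down it reaches from about 0.3 to 0.775 m from the base axis. Payload 14.6 kg.
Tool frame: the origin (TCP) lies on the front face of the gripper's body, between the roots of the fingers; the fingertips stand 97 mm ahead of it and the grasp point (between the pads) lies 78 mm ahead of it; z points along the fingers, x is the direction in which the jaws open and shut, and the axes are right-handed (so a half turn about z gives the same grasp; the last joint's range is limited). The gripper opens to 94 mm and grips with 3 to 60 N. Pads are 16 mm wide; open, the fingers measure 119 mm over their backs; the gripper's body (75 mm by 177 mm) begins 78 mm behind the grasp point.
Start: joints at [1.24, 0.3, 1.521, -0, 1.321, -0.067], TCP at [0.143, 0.531, 0.303] pointing down, gripper open.
Joint ranges: [-3.03, 3.03], [-0.79, 2.21], [0.23, 2.52], [-1.04, 4.18], [0, 3.07], [-2.55, 2.55]. Speed limits (rad/s): [2.22, 2.22, 2.57, 3.14, 3.14, 3.14].

### API

Orientations are given as [roll, pitch, yaw] about the fixed x, y, z axes, in that order (R = Rz(yaw) Ry(pitch) Rx(roll)).
In Python, from station import sensors, camera, ctrl gives the robot as it stands.
- The arm moves only by the tool move_arm, never from a script. Its argument "rows" is text: rows parted by semicolons, each of 6 numbers parted by spaces: the shift along the tool's x, y, z in mm, then the turn, a rotation vector about the tool's x, y, z in rad. In form: x y z wx wy wz; .... A call has 1 to 20 rows; each row shifts and turns the pose as measured when the row begins, along the tool's axes as they then stand; what a row does not reach is not made up. A row lasts 1/8 s, in which the tool goes at most 62.5 mm and 10.7 degrees, less where a joint would pass 70% of its speed; a pose out of reach is approached as far as the arm can. A call with a gripper value outside its range is refused whole. "grip" is the opening, from -1 (shut) to 1 (fully open), set as the call begins (left out, the last holds). The fingers move at their own pace and stop on an object; "newtons" is the grip in N (left out, the last holds). Time passes only in rows, so rows that do not move let the fingers close. It gives the time, the measured TCP pose, the force and the opening at its end, in the units of the state.
- sensors.get_obs(): the state, without advancing time (a new reading comes with each control period).
- camera(name): name is "scene" or "side" or "wrist"; returns a dict with "color" (400x640x3 uint8, blue, green, red), "z_map" (400x640 float32, m along the optical axis (not along the pixel's ray), 0 where there is no reading), "mtx" (3x3 intrinsics, pixels), "distortion" ([k1, k2, p1, p2, k3] as OpenCV has them; the pictures are not rectified), "position" and "attitude" of the camera in the world; the wrist camera has in their place "hand_eye" (4x4, takes a point from camera to tool coordinates, whose origin is the TCP and whose axes are the tool frame's). Camera axes: x right, y down, z forward; pixel columns grow to the right and rows downward; lengths in m; the calibration is good to about 2 mm. A picture is of the moment at which its call begins: read the wrist's pose just before it.
- ctrl.hand_in(): hands the job in, once; it reports no verdict.
The state is a dict: "time_s": time; "qpos": joint angles; "joint_vel": joint speeds; "tau": joint torques, N m; "ee_pos": TCP position; "eef_rot": TCP orientation; "force": force on the tool from outside, world axes, zero at the start; "moment": the same for the moment, N m; "grip_width": finger opening in m.
Only numpy, scipy, OpenCV 4.12 (cv2) and the standard library are available. Lean on these libraries where they do the work, as an engineer would, in place of code of your own. Each camera call takes 0.05 s, during which the arm holds its last target.

## Working session

There is one attempt and no reset: what is moved stays moved. The work goes in short steps, Python scripts to look and compute and a tool call to move; the robot and the scene stay as the last step left them, time stands still between calls to the robot, and variables do not carry over. Pictures are saved under pics/ and viewed, and the job is handed in when it is done.

Besides the shell and the picture viewer there is one more tool, called as name(argument=value, ...) on one line, values as JSON. move_arm: Moves the arm, as the interface text tells. Its arguments: {"type":"object","properties":{"rows":{"type":"string"},"grip":{"type":"number"},"newtons":{"type":"number"}},"required":["rows"]}

```bash
ls; mkdir -p pics; python3 - <<'E'
from station import sensors, camera
import cv2,json
o=sensors.get_obs(); print(o)
for n in ["scene","side","wrist"]:
    c=camera(n); cv2.imwrite(f"pics/{n}0.png",c["color"])
    print(n,c["mtx"],c["distortion"],c.get("position"),c.get("attitude"),c.get("hand_eye"))
E
```

```text
pics
{'time_s': 0.0, 'qpos': array([ 1.24041183e+00,  3.00501749e-01,  1.52160116e+00,  1.11217693e-05,
        1.32073367e+00, -6.66187981e-02]), 'joint_vel': array([ 0.00139796, -0.00033214, -0.0007995 ,  0.00112833,  0.00138449,
        0.00024661]), 'tau': array([ 2.01685027e-03, -5.31807876e+01, -3.52742279e+01,  7.09387986e-02,
        2.43975897e-02, -8.23350570e-05]), 'ee_pos': array([0.14335366, 0.5308232 , 0.30206097]), 'eef_rot': array([-3.14149910e+00,  1.24044242e-03,  1.30702793e+00]), 'force': array([-0.09503156, -0.82414391, -0.05958306]), 'moment': array([-0.01912413, -0.01078592, -0.02674795]), 'grip_width': 0.09379538067063328}
scene [[407.96854571   0.         318.51591397]
 [  0.         407.96854571 200.09261927]
 [  0.           0.           1.        ]] [0.00109624 0.         0.         0.         0.        ] [-0.12096039 -0.52146285  1.04552038] [-2.38322153 -0.01586268 -0.80317638] None
side [[449.03937009   0.         322.15221689]
 [  0.         449.03937009 200.32124842]
 [  0.           0.           1.        ]] [-0.11483695  0.          0.          0.          0.        ] [0.56332304 1.19890529 0.86008128] [-2.14899097 -0.01558924  3.13943495] None
wrist [[353.32381727   0.         319.0337426 ]
 [  0.         353.32381727 203.22268442]
 [  0.           0.           1.        ]] [-0.0424574  0.         0.         0.         0.       ] None None [[ 9.99999933e-01  1.62145168e-04 -3.29380608e-04  2.36125500e-04]
 [-7.87295351e-05  9.71023140e-01  2.38985473e-01 -6.81862587e-02]
 [ 3.58586531e-04 -2.38985431e-01  9.71023087e-01 -8.23201400e-02]
 [ 0.00000000e+00  0.00000000e+00  0.00000000e+00  1.00000000e+00]]
```

View pics/scene0.png

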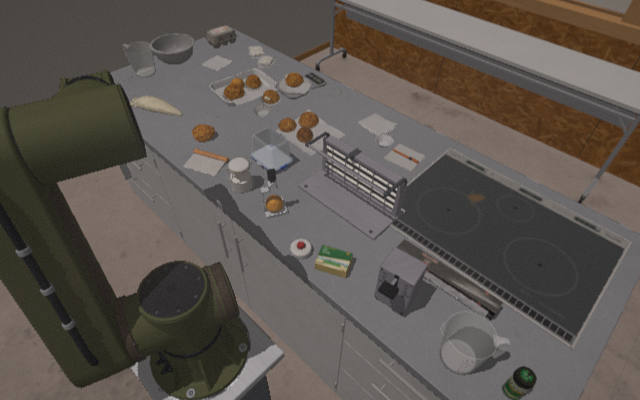

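View pics/side0.png

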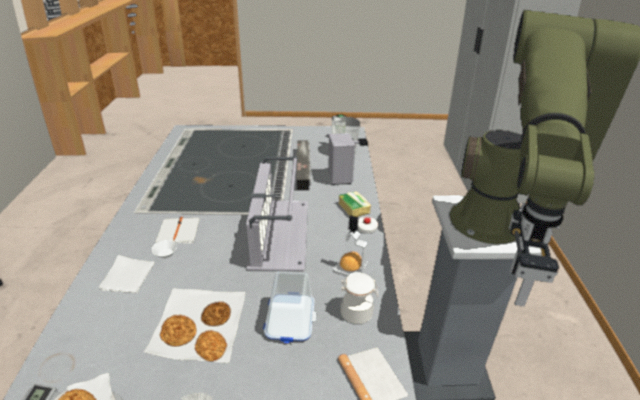

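View pics/wrist0.png

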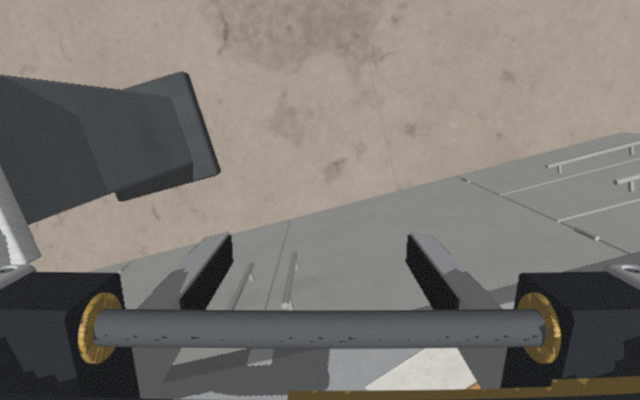

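The scene picture shows the carrier (grip at about 271,174, bun at 274,204), with the jar to its left at (240,175). The warmer is at (355,180), the control box with its lever at (390,290), the timer at (301,248) and the cheese at (333,262). Next I zoom in and make point clouds.

```bash
cat > h.py <<'E'
import numpy as np, cv2
from scipy.spatial.transform import Rotation as R
from station import sensors, camera
def pose(c,o=None):
    if c.get("position") is not None:
        T=np.eye(4);T[:3,:3]=R.from_euler('xyz',c["attitude"]).as_matrix();T[:3,3]=c["position"];return T
    T=np.eye(4);T[:3,:3]=R.from_euler('xyz',o["eef_rot"]).as_matrix();T[:3,3]=o["ee_pos"]
    return T@np.array(c["hand_eye"])
def cap(n):
    o=sensors.get_obs(); c=camera(n); c["T"]=pose(c,o); return c
def ray(c,u,v):
    p=cv2.undistortPoints(np.array([[[u,v]]],float),c["mtx"],np.array(c["distortion"]))[0,0]
    d=c["T"][:3,:3]@np.array([p[0],p[1],1]); return c["T"][:3,3],d
def cloud(c):
    h,w=c["z_map"].shape
    uv=np.stack(np.meshgrid(np.arange(w),np.arange(h)),-1).reshape(-1,1,2).astype(float)
    p=cv2.undistortPoints(uv,c["mtx"],np.array(c["distortion"]))[:,0]
    z=c["z_map"].reshape(-1,1)
    P=np.hstack([p*z,z])@c["T"][:3,:3].T+c["T"][:3,3]
    P[z[:,0]==0]=np.nan
    return P.reshape(h,w,3)
def tri(c1,a,c2,b):
    o1,d1=ray(c1,*a);o2,d2=ray(c2,*b)
    d1=d1/np.linalg.norm(d1);d2=d2/np.linalg.norm(d2)
    s=np.linalg.lstsq(np.stack([d1,-d2],1),o2-o1,rcond=None)[0]
    p,q=o1+s[0]*d1,o2+s[1]*d2
    return (p+q)/2,np.linalg.norm(p-q)
def proj(c,P):
    Ti=np.linalg.inv(c["T"]); 
    return cv2.projectPoints(np.atleast_2d(np.array(P,float)),cv2.Rodrigues(Ti[:3,:3])[0],Ti[:3,3],c["mtx"],np.array(c["distortion"]))[0][:,0]
def crop(c,n,u0,u1,v0,v1,k):
    im=c["color"][v0:v1,u0:u1]; cv2.imwrite(f"pics/{n}.png",cv2.resize(im,None,fx=k,fy=k,interpolation=cv2.INTER_CUBIC))
E
python3 - <<'E'
from h import *
import pickle
s=cap("scene");d=cap("side");pickle.dump((s,d),open("sd.pkl","wb"))
crop(s,"s1",215,445,120,320,3);crop(d,"d1",235,385,120,340,2)
P=cloud(s);Q=cloud(d)
for n,C in (("s",P),("d",Q)):
    # top-down height map
    H=np.zeros((300,300),np.float32)
    x=C[...,0].ravel();y=C[...,1].ravel();z=C[...,2].ravel()
    ok=np.isfinite(x)&(x>.2)&(x<.95)&(abs(y)<.375*1.3)&(z<.4)&(z>-.02)
    i=((x[ok]-.2)/.0025).astype(int);j=((.45-y[ok])/.003).astype(int)
    g=(i>=0)&(i<300)&(j>=0)&(j<300)
    np.maximum.at(H,(299-i[g],j[g]),z[ok][g])
    cv2.imwrite(f"pics/h_{n}.png",cv2.resize(cv2.applyColorMap((np.clip(H/.22,0,1)*255).astype(np.uint8),cv2.COLORMAP_JET),None,fx=2,fy=2,interpolation=0))
for uv in [(271,174),(274,204),(240,175),(301,245),(333,255),(390,290),(402,262),(322,143),(405,185)]:
    print(uv,P[uv[1],uv[0]].round(3))
E
```

```text
(271, 174) [0.462 0.229 0.169]
(274, 204) [0.454 0.218 0.046]
(240, 175) [0.462 0.408 0.048]
(301, 245) [0.402 0.036 0.037]
(333, 255) [ 0.445 -0.058  0.035]
(390, 290) [ 0.401 -0.286  0.153]
(402, 262) [ 0.483 -0.261  0.164]
(322, 143) [ 0.844  0.367 -0.   ]
(405, 185) [ 0.735 -0.092  0.154]
```

View pics/s1.png

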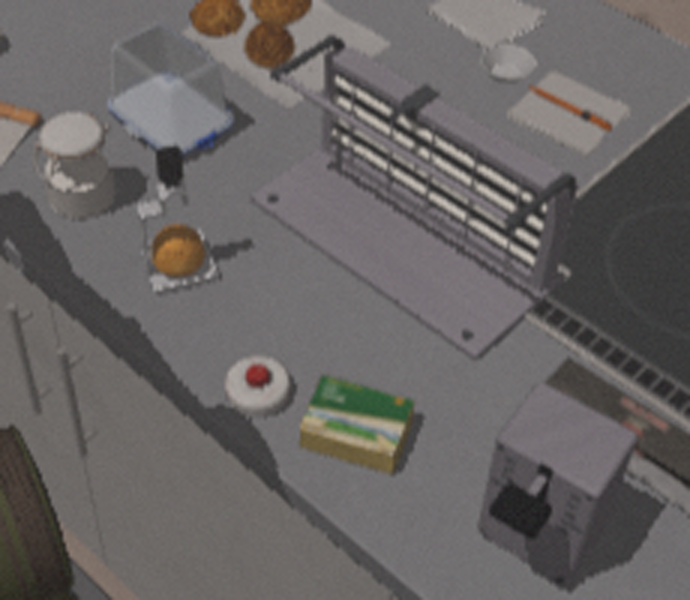

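View pics/d1.png

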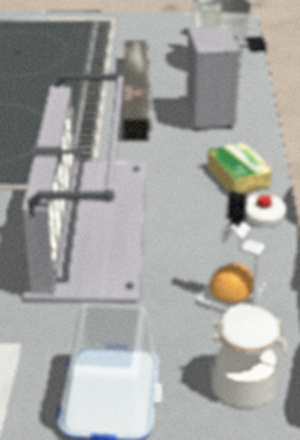

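View pics/h_s.png

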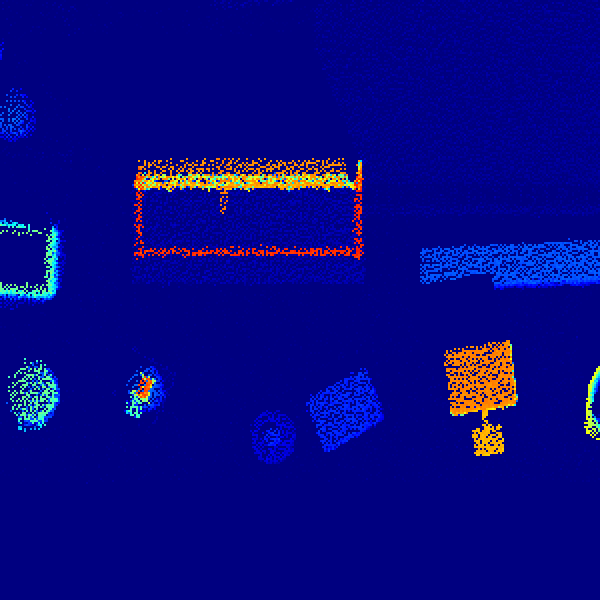

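```bash
python3 - <<'E'
from h import *
import pickle
s,d=pickle.load(open("sd.pkl","rb"))
def sel(C,b): 
    x,y,z=C[...,0],C[...,1],C[...,2]
    return (x>b[0])&(x<b[1])&(y>b[2])&(y<b[3])&(z>b[4])&(z<b[5])
for n,c in (("s",s),("d",d)):
    C=cloud(c)
    m=sel(C,(.60,.67,-.08,.23,.165,.2)); p=C[m]
    k=np.polyfit(p[:,1],p[:,0],1); print(n,"rail n",len(p),"x=%.4f+%.4f*y"%(k[1],k[0]),"x@.075",np.polyval(k,.075).round(4),"zmax",np.percentile(p[:,2],[50,95]).round(4))
    m=sel(C,(.55,.75,-.13,.27,.17,.2));p=C[m];print(" arms y",p[:,1].min(),p[:,1].max(), "x",p[:,0].min())
    m=sel(C,(.66,.70,.05,.18,.14,.185));p=C[m];print(" pointer",len(p),p.mean(0).round(4) if len(p) else '', p.min(0).round(3) if len(p) else '',p.max(0).round(3) if len(p) else '')
    m=sel(C,(.38,.52,.18,.29,.125,.2));p=C[m];print(" grip",len(p),p.min(0).round(3),p.max(0).round(3))
    m=sel(C,(.38,.52,.18,.29,.174,.2));p=C[m];print(" griptop",len(p),p.mean(0).round(4),p.round(3).tolist()[:12])
    m=sel(C,(.38,.52,.18,.29,.085,.13));p=C[m];print(" hook",len(p),p.round(3).tolist()[:40])
    m=sel(C,(.36,.425,-.32,-.22,.14,.16));p=C[m];print(" paddle",len(p),p.min(0).round(3),p.max(0).round(3),p.mean(0).round(4)); 
    if len(p)>5: print(cv2.minAreaRect(p[:,:2].astype(np.float32)))
    m=sel(C,(.42,.55,-.38,-.18,.16,.172));p=C[m];print(" boxtop",len(p),cv2.minAreaRect(p[:,:2].astype(np.float32)))
    m=sel(C,(.38,.52,.17,.29,.006,.03));p=C[m];print(" tray",len(p),cv2.minAreaRect(p[:,:2].astype(np.float32)))
crop(s,"s2",245,300,160,225,9)
E
```

```text
s rail n 277 x=0.6351+-0.0011*y x@.075 0.635 zmax [0.1818 0.1853]
 arms y -0.09415584205864919 0.24889031514562576 x 0.626735898048518
 pointer 10 [0.6923 0.1147 0.1659] [0.684 0.111 0.163] [0.699 0.12  0.169]
 grip 122 [0.453 0.222 0.125] [0.479 0.249 0.18 ]
 griptop 32 [0.4657 0.2338 0.1775] [[0.469, 0.241, 0.178], [0.472, 0.24, 0.178], [0.474, 0.237, 0.178], [0.476, 0.234, 0.179], [0.479, 0.233, 0.177], [0.46, 0.245, 0.178], [0.462, 0.242, 0.178], [0.464, 0.24, 0.179], [0.466, 0.238, 0.178], [0.467, 0.234, 0.18], [0.471, 0.234, 0.177], [0.473, 0.232, 0.178]]
 hook 92 [[0.484, 0.24, 0.121], [0.462, 0.249, 0.125], [0.475, 0.233, 0.128], [0.481, 0.236, 0.121], [0.46, 0.252, 0.12], [0.459, 0.245, 0.125], [0.463, 0.239, 0.127], [0.471, 0.229, 0.129], [0.477, 0.231, 0.123], [0.478, 0.228, 0.124], [0.457, 0.249, 0.12], [0.458, 0.244, 0.122], [0.46, 0.242, 0.122], [0.46, 0.236, 0.127], [0.463, 0.23, 0.129], [0.471, 0.225, 0.127], [0.477, 0.226, 0.122], [0.458, 0.25, 0.114], [0.457, 0.243, 0.12], [0.457, 0.237, 0.124], [0.459, 0.235, 0.123], [0.458, 0.228, 0.129], [0.465, 0.223, 0.127], [0
[... 2028 characters left out ...]
473, 0.221, 0.106], [0.467, 0.247, 0.126], [0.465, 0.25, 0.129], [0.462, 0.248, 0.127], [0.459, 0.247, 0.126], [0.456, 0.242, 0.123], [0.453, 0.241, 0.122], [0.45, 0.233, 0.116], [0.485, 0.237, 0.115], [0.483, 0.24, 0.117], [0.479, 0.234, 0.113], [0.476, 0.229, 0.109]]
 paddle 78 [ 0.383 -0.299  0.147] [ 0.423 -0.254  0.16 ] [ 0.402  -0.2729  0.1551]
((0.40347206592559814, -0.27760395407676697), (0.03962761536240578, 0.04361514374613762), 18.575397491455078)
 boxtop 302 ((0.47824782133102417, -0.26265788078308105), (0.08020325750112534, 0.10770822316408157), 8.422502517700195)
 tray 183 ((0.442169189453125, 0.24209710955619812), (0.14716759324073792, 0.08750157803297043), 17.915294647216797)
```

View pics/s2.png

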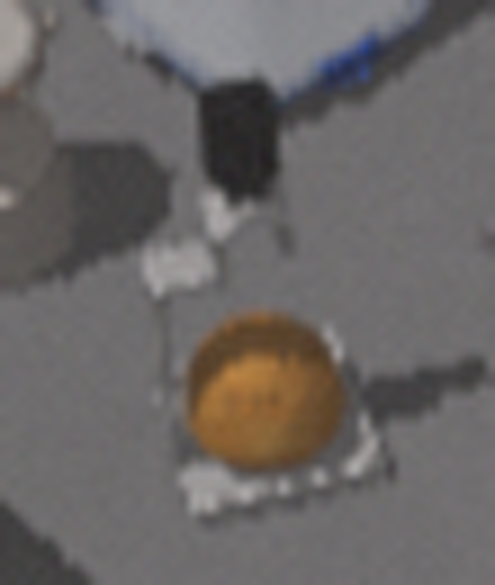

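```bash
cat > plan.py <<'E'
import sys
from h import *
# usage: plan.py x y z yaw n
x,y,z,yaw,n=[float(a) for a in sys.argv[1:6]];n=int(n)
o=sensors.get_obs();p=np.array(o["ee_pos"]);Rm=R.from_euler('xyz',o["eef_rot"])
Rt=R.from_euler('xyz',[np.pi,0,yaw]);rv=(Rm.inv()*Rt).as_rotvec()
dt=(np.array([x,y,z])-p)
print("t",o["time_s"],"pos",p.round(4),"rot",np.array(o["eef_rot"]).round(4),"F",np.array(o["force"]).round(1),"w",o["grip_width"])
rows=[]
for i in range(n):
    Ri=Rm*R.from_rotvec(rv*i/n)
    l=Ri.inv().apply(dt/n)*1000
    rows.append(" ".join("%g"%round(v,1) for v in l)+" "+" ".join("%g"%round(v,3) for v in rv/n))
print("; ".join(rows))
E
python3 plan.py .45 .22 .38 1.07 9
```

```text
t 0.25 pos [0.1434 0.5309 0.3024] rot [-3.1416e+00  6.0000e-04  1.3070e+00] F [-1.   0.9 -0.6] w 0.0937071925604539
-24.5 41.9 -8.6 0 0 0.026; -23.4 42.5 -8.6 0 0 0.026; -22.2 43.1 -8.6 0 0 0.026; -21.1 43.7 -8.6 0 0 0.026; -19.9 44.2 -8.6 0 0 0.026; -18.8 44.7 -8.6 0 0 0.026; -17.6 45.2 -8.6 0 0 0.026; -16.4 45.7 -8.6 0 0 0.026; -15.2 46.1 -8.6 0 0 0.026
```

move_arm(rows="-24 42 -9 0 0 0.026; -23 42 -9 0 0 0.026; -22 43 -9 0 0 0.026; -21 44 -9 0 0 0.026; -20 44 -9 0 0 0.026; -19 45 -9 0 0 0.026; -18 45 -9 0 0 0.026; -16 46 -9 0 0 0.026; -15 46 -9 0 0 0.026; 0 0 0 0 0 0", grip=1)

```text
time_s: 1.5
ee_pos: [0.4582, 0.2102, 0.3854]
eef_rot: [3.141, 0.002, 1.067]
force: [-0.6, 0.7, -0.5]
grip_width: 0.0939
```

```bash
python3 - <<'E'
from h import *
import pickle
o=sensors.get_obs();print(o["time_s"],o["ee_pos"],o["eef_rot"])
w=cap("wrist");pickle.dump(w,open("w1.pkl","wb"));cv2.imwrite("pics/w1.png",w["color"])
C=cloud(w)
x,y,z=C[...,0],C[...,1],C[...,2]
for a,b in ((.17,.19),(.1,.135),(.004,.025)):
    m=(x>.38)&(x<.54)&(y>.16)&(y<.30)&(z>a)&(z<b);p=C[m]
    print(a,len(p),p.mean(0).round(4),p.min(0).round(3),p.max(0).round(3),cv2.minAreaRect(p[:,:2].astype(np.float32)))
m=(x>.60)&(x<.67)&(y>-.08)&(y<.23)&(z>.165)&(z<.2);p=C[m];print("rail",len(p))
if len(p)>9:k=np.polyfit(p[:,1],p[:,0],1);print(k,np.polyval(k,.075),np.percentile(p[:,2],[50,95]))
E
```

```text
1.5 [0.45817741 0.21018234 0.38535562] [3.14071547e+00 1.86086232e-03 1.06681194e+00]
0.17 587 [0.469  0.2371 0.179 ] [0.457 0.226 0.17 ] [0.483 0.248 0.183] ((0.4700591266155243, 0.2368910014629364), (0.01609506458044052, 0.026140514761209488), 62.40060806274414)
0.1 770 [0.4526 0.2438 0.1113] [0.431 0.22  0.1  ] [0.48  0.262 0.135] ((0.4593665599822998, 0.2422218918800354), (0.02367238886654377, 0.05418064072728157), 63.2088623046875)
0.004 785 [0.4651 0.2352 0.0084] [0.421 0.188 0.004] [0.518 0.285 0.025] ((0.4689330458641052, 0.23694388568401337), (0.07256893813610077, 0.07612460851669312), 63.365745544433594)
rail 982
[0.01135971 0.63485904] 0.6357110148524718 [0.18346462 0.18558878]
```

View pics/w1.png

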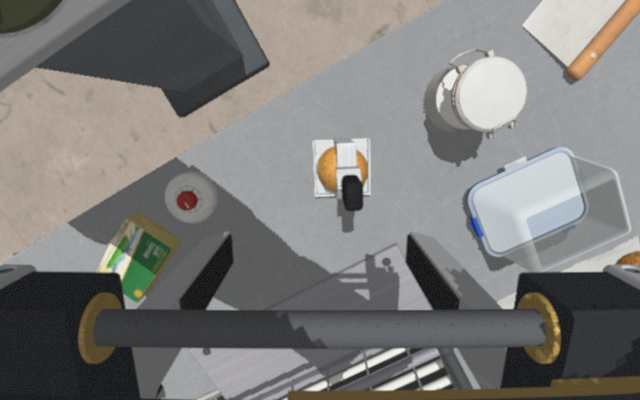

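The wrist picture shows the grip at about (351,192), with the bun and tray below it and the strap towards the robot. Grip centre comes out at (0.470, 0.237), top 0.180, and carrier yaw about -27°. The scene and side cloud values for the grip (0.466, 0.234 and 0.469, 0.241) agree to a few mm. Next is the grasp.

```bash
python3 plan.py .4695 .237 .239 1.097 5
```

```text
t 1.55 pos [0.4573 0.2112 0.3851] rot [3.1413e+00 2.1000e-03 1.0684e+00] F [-1.4  0.1  0.4] w 0.09389634285423767
5.8 -0.4 29.2 0 0 -0.006; 5.8 -0.3 29.2 0 0 -0.006; 5.7 -0.3 29.2 0 0 -0.006; 5.7 -0.3 29.2 0 0 -0.006; 5.7 -0.2 29.2 0 0 -0.006
```

move_arm(rows="9 -0.3 25 0 0 -0.01; 9 -0.3 25 0 0 -0.01; 7 -0.3 25 0 0 -0.01; 3 -0.2 25 0 0 0; 0 0 25 0 0 0; 0 0 15 0 0 0; 0 0 0 0 0 0")

```text
time_s: 2.42
ee_pos: [0.4644, 0.2427, 0.2403]
eef_rot: [-3.141, 0.002, 1.108]
force: [-0.4, -0.9, 0.9]
grip_width: 0.0936
```

```bash
python3 plan.py .4695 .237 .239 1.097 1; python3 - <<'E'
from h import *
w=cap("wrist");cv2.imwrite("pics/w2.png",w["color"])
E
```

```text
t 2.425 pos [0.4644 0.2427 0.2403] rot [-3.1405e+00  2.0000e-03  1.1084e+00] F [-0.4 -0.9  0.9] w 0.09356838999168392
-2.8 7.1 1.3 -0.001 0.002 0.011
```

View pics/w2.png

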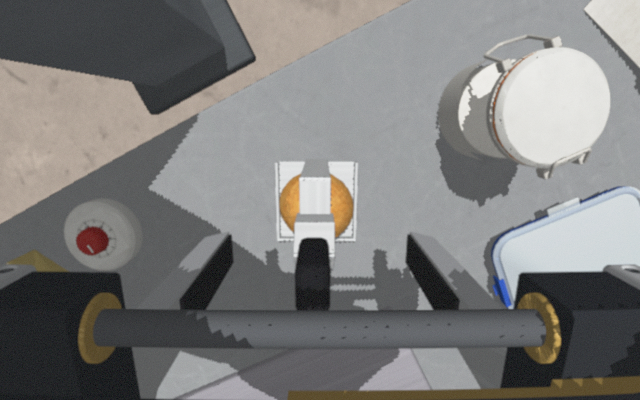

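The grip (about 312,270) sits between the open fingers, a few mm left and forward of centre, which matches the computed correction.

move_arm(rows="-3 7 1 0 0 0.011; 0 0 0 0 0 0")

```text
time_s: 2.72
ee_pos: [0.4703, 0.2368, 0.2417]
eef_rot: [3.14, -0.001, 1.097]
force: [1.0, 0.2, 0.6]
grip_width: 0.094
```

move_arm(rows="0 0 0 0 0 0; 0 0 0 0 0 0; 0 0 0 0 0 0; 0 0 0 0 0 0; 0 0 0 0 0 0; 0 0 0 0 0 0", grip=-1, newtons=25)

```text
time_s: 3.48
ee_pos: [0.4705, 0.2368, 0.2425]
eef_rot: [3.139, -0.002, 1.096]
force: [-0.0, 0.8, -0.7]
grip_width: 0.0372
```

```bash
python3 plan.py .4695 .237 .34 1.097 3; python3 - <<'E'
from h import *
w=cap("wrist");cv2.imwrite("pics/w3.png",w["color"])
E
```

```text
t 3.475 pos [0.4705 0.2368 0.2425] rot [ 3.1394e+00 -1.8000e-03  1.0964e+00] F [-0.   0.8 -0.7] w 0.037191283731411055
-0 -0.3 -32.5 0.001 -0.001 -0; -0 -0.3 -32.5 0.001 -0.001 -0; -0.1 -0.3 -32.5 0.001 -0.001 -0
```

View pics/w3.png

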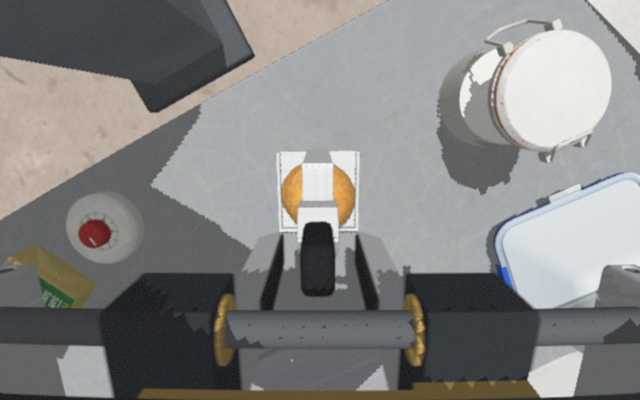

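Fingers still closing (0.037 m), and the grip is centred between them at (318,260).

move_arm(rows="0 0 0 0 0 0; 0 0 0 0 0 0; 0 0 0 0 0 0; 0 0 0 0 0 0")

```text
time_s: 4.03
ee_pos: [0.4704, 0.2368, 0.2423]
eef_rot: [3.14, -0.002, 1.096]
force: [0.6, 1.0, -0.4]
grip_width: 0.016
```

```bash
python3 plan.py .48 .20 .345 1.3 4
```

```text
t 4.025 pos [0.4704 0.2368 0.2423] rot [ 3.1396e+00 -1.7000e-03  1.0964e+00] F [ 0.6  1.  -0.4] w 0.015953564424763943
-7 6.4 -25.7 0.001 -0 -0.051; -7.4 6 -25.7 0.001 -0 -0.051; -7.7 5.6 -25.7 0.001 -0 -0.051; -8 5.2 -25.7 0.001 -0 -0.051
```

move_arm(rows="0 0 -15 0 0 0; 0 0 -25 0 0 0; 0 0 -30 0 0 0; 0 0 -25 0 0 0; 0 0 -8 0 0 0; 0 0 0 0 0 0")

```text
time_s: 4.78
ee_pos: [0.4696, 0.2364, 0.3513]
eef_rot: [3.14, -0.001, 1.096]
force: [-0.3, 0.7, -3.1]
grip_width: 0.0155
```

```bash
python3 plan.py .53 .03 .344 1.571 8;python3 - <<'E'
from h import *
d=cap("side");crop(d,"d4",260,420,180,320,4)
E
```

```text
t 4.775 pos [0.4696 0.2364 0.3513] rot [ 3.1398e+00 -1.2000e-03  1.0964e+00] F [-0.3  0.7 -3.1] w 0.0155407552008804
-19.5 18.5 0.9 0 -0 -0.059; -20.6 17.3 0.9 0 -0 -0.059; -21.6 16.1 0.9 0 -0 -0.059; -22.5 14.8 0.9 0 -0 -0.059; -23.3 13.4 0.9 0 -0 -0.059; -24.1 12 0.9 0 -0 -0.059; -24.7 10.5 0.9 0 -0 -0.059; -25.3 9.1 0.9 0 -0 -0.059
```

View pics/d4.png

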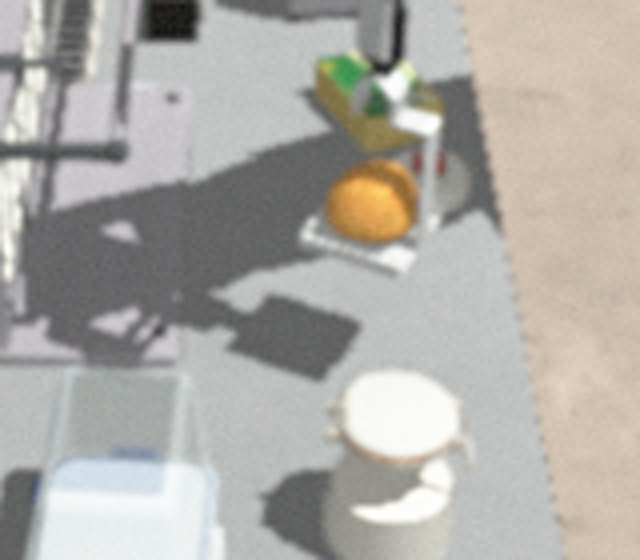

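The carrier is lifted upright (bun at about 370,200 in the crop), and 3 N of weight shows on the wrist. Now I move it to in front of the rail.

move_arm(rows="-19 18 1 0 0 -0.06; -20 17 1 0 0 -0.06; -21 16 1 0 0 -0.06; -22 15 1 0 0 -0.06; -23 13 1 0 0 -0.06; -24 12 1 0 0 -0.06; -24 8 1 0 0 -0.06; -20 4 0 0 0 -0.05; 0 0 0 0 0 0; 0 0 0 0 0 0")

```text
time_s: 6.08
ee_pos: [0.5242, 0.0339, 0.3326]
eef_rot: [-3.126, 0.002, 1.582]
force: [-0.7, 0.3, -1.7]
grip_width: 0.0161
```

```bash
python3 plan.py .53 .03 .344 1.571 1;python3 - <<'E'
from h import *
import pickle
w=cap("wrist");s=cap("scene");d=cap("side");pickle.dump((w,s,d),open("wsd5.pkl","wb"))
cv2.imwrite("pics/w5.png",w["color"]);crop(s,"s5",250,430,110,260,4);crop(d,"d5",220,380,110,290,3)
for n,c in (("w",w),("s",s),("d",d)):
    C=cloud(c);x,y,z=C[...,0],C[...,1],C[...,2]
    m=(x>.60)&(x<.67)&(y>-.08)&(y<.23)&(z>.165)&(z<.2);p=C[m];print(n,"rail",len(p))
    if len(p)>9:
        k=np.polyfit(p[:,1],p[:,0],1);print(k,np.polyval(k,.075),p[:,1].min(),p[:,1].max(),np.percentile(p[:,2],[50,95]))
    m=(x>.66)&(x<.70)&(y>.05)&(y<.18)&(z>.15)&(z<.185);p=C[m]
    if len(p): print(" ptr",len(p),p.mean(0).round(4),p.min(0).round(4),p.max(0).round(4))
E
```

```text
t 6.075 pos [0.5242 0.0339 0.3326] rot [-3.1256e+00  1.9000e-03  1.5815e+00] F [-0.7  0.3 -1.7] w 0.01606326243426407
-4 5.6 -11.5 -0.016 0.002 0.01
w rail 2087
[-0.00189516  0.63761787] 0.6374757326915186 0.012589725393521788 0.22995069806008708 [0.18383041 0.18549042]
s rail 161
[-0.00693472  0.6347362 ] 0.6342160990831555 -0.0776011071535499 0.22895811617040573 [0.1818867  0.18520214]
d rail 198
[-0.01099918  0.63842744] 0.6376025031831334 -0.07991281311038922 0.22963150557865786 [0.18613964 0.18859131]
 ptr 15 [0.6905 0.1182 0.169 ] [0.6825 0.1129 0.1658] [0.6993 0.1264 0.1729]
```

View pics/w5.png

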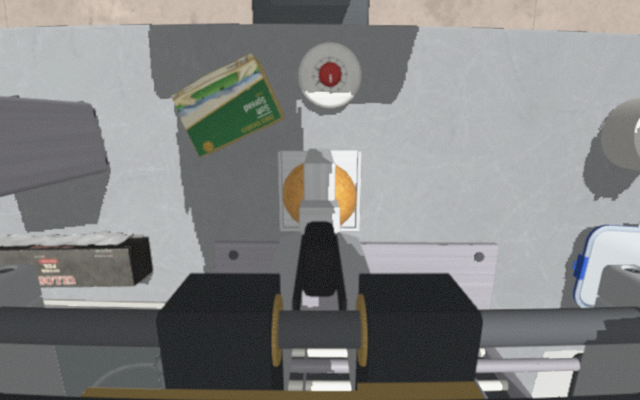

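View pics/d5.png

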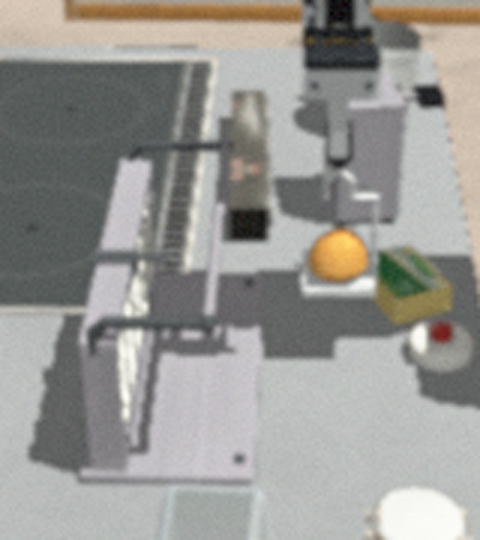

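View pics/s5.png

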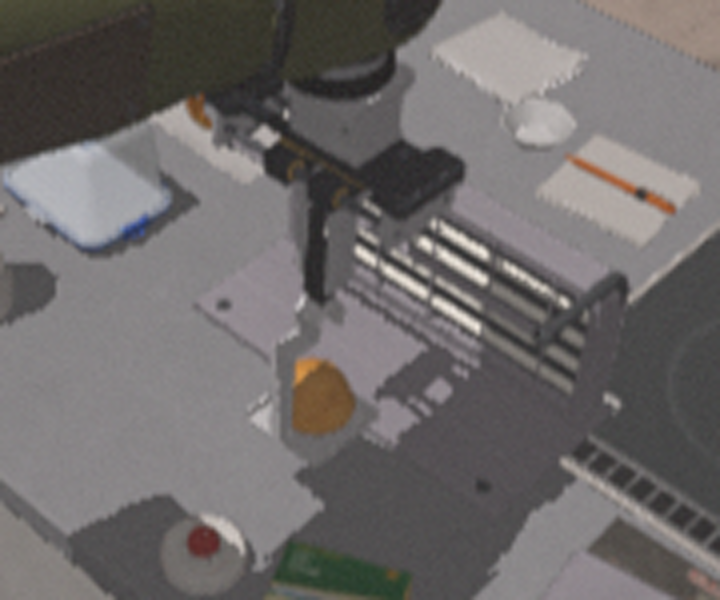

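The scene crop shows the carrier held upright in front of the rail. The wrist view shows the tray square to the gripper. The rail axis measures x≈0.637, z≈0.18, with yaw about 0. I correct height and tilt next, then enter.

move_arm(rows="-4 6 -11 -0.016 0 0.01; 0 0 0 0 0 0")

```text
time_s: 6.48
ee_pos: [0.5309, 0.0306, 0.3451]
eef_rot: [3.139, 0.002, 1.572]
force: [0.1, -0.4, -3.2]
grip_width: 0.0157
```

```bash
python3 plan.py .637 .03 .344 1.571 5
```

```text
t 6.475 pos [0.5309 0.0306 0.3451] rot [3.1387e+00 2.0000e-03 1.5725e+00] F [ 0.1 -0.4 -3.2] w 0.015733160983906466
-0.2 21.2 0.3 0.001 0 0; -0.2 21.2 0.3 0.001 0 0; -0.2 21.2 0.3 0.001 0 0; -0.1 21.2 0.3 0.001 0 0; -0.1 21.2 0.2 0.001 0 0
```

move_arm(rows="0 18 0 0 0 0; 0 21 0 0 0 0; 0 21 0 0 0 0; 0 20 0 0 0 0; 0 15 0 0 0 0; 0 8 0 0 0 0; 0 0 0 0 0 0")

```text
time_s: 7.35
ee_pos: [0.6369, 0.0315, 0.3459]
eef_rot: [3.138, 0.002, 1.572]
force: [-0.8, 0.2, -2.8]
grip_width: 0.0161
```

```bash
python3 plan.py .637 .03 .344 1.571 1; python3 - <<'E'
from h import *
d=cap("side");crop(d,"d6",220,380,110,290,4);s=cap("scene");crop(s,"s6",280,430,110,240,4)
E
```

```text
t 7.35 pos [0.6369 0.0315 0.3459] rot [3.1380e+00 1.9000e-03 1.5723e+00] F [-0.8  0.2 -2.8] w 0.016080127316796467
-1.5 0.1 1.9 0.004 0.002 0.001
```

View pics/s6.png

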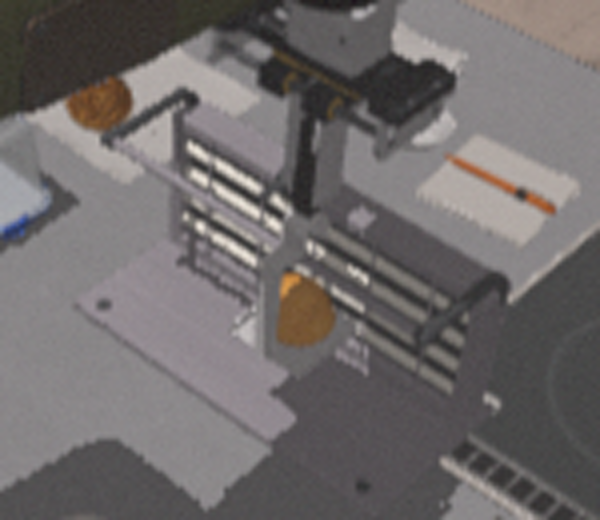

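View pics/d6.png

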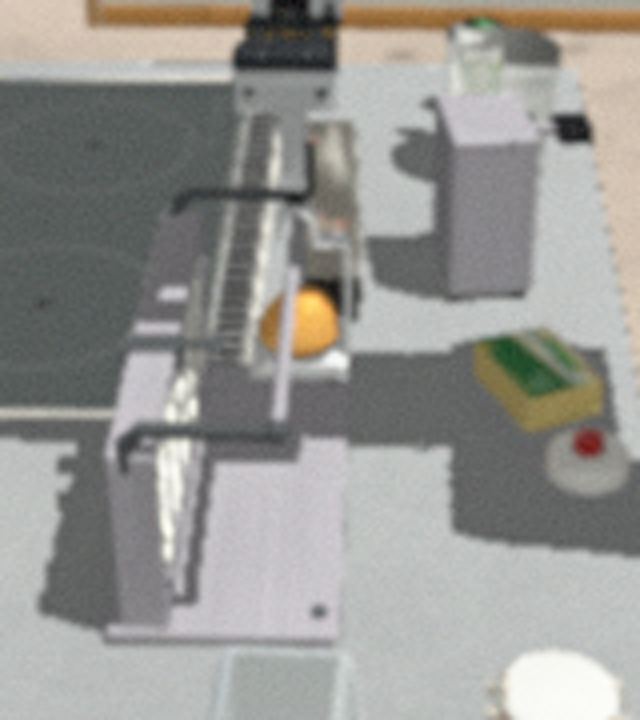

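Both pictures show the rail entering the mouth above the bun and behind the strap. Lowering gently now.

move_arm(rows="0 0 10 0 0 0; 0 0 10 0 0 0; 0 0 8 0 0 0; 0 0 6 0 0 0; 0 0 0 0 0 0")

```text
time_s: 8.07
ee_pos: [0.6357, 0.0315, 0.3095]
eef_rot: [3.139, 0.002, 1.572]
force: [0.3, 0.7, -1.5]
grip_width: 0.0159
```

```bash
python3 plan.py .637 .03 .300 1.571 3; python3 - <<'E'
from h import *
d=cap("side")
o=sensors.get_obs();p=np.array(o["ee_pos"])
q=proj(d,[[p[0],p[1],p[2]-.1193],[.637,p[1],.18],[.637,-.09,.18],[.637,.24,.18]]);print(q)
crop(d,"d7",260,330,130,220,7)
E
```

```text
t 8.075 pos [0.6357 0.0315 0.3095] rot [3.1386e+00 1.9000e-03 1.5724e+00] F [ 0.3  0.7 -1.5] w 0.015937080905593426
-0.5 0.4 3.2 0.001 0.001 0; -0.5 0.4 3.2 0.001 0.001 0; -0.5 0.4 3.2 0.001 0.001 0
[[293.60373867 174.16115334]
 [293.27532586 177.21030696]
 [295.23703484 158.31823818]
 [289.15172547 217.33419788]]
```

View pics/d7.png

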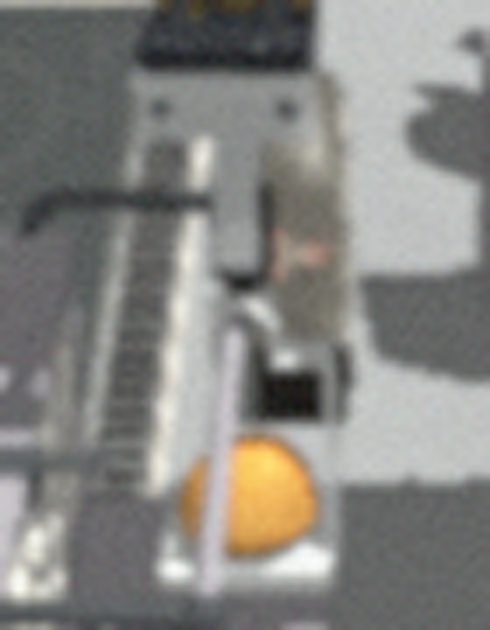

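The hook is now around the rail in the crop, with its apex at about (240,300) and the rail running to it at (232,330). Continuing down.

move_arm(rows="0 0 4 0 0 0; 0 0 4 0 0 0; 0 0 2 0 0 0; 0 0 0 0 0 0")

```text
time_s: 8.62
ee_pos: [0.6369, 0.0314, 0.3021]
eef_rot: [3.131, 0.002, 1.572]
force: [0.2, 0.6, -3.2]
grip_width: 0.0158
```

move_arm(rows="0 0 3 0.008 0 0; 0 0 2 0 0 0; 0 0 0 0 0 0")

```text
time_s: 9.0
ee_pos: [0.6382, 0.0314, 0.3006]
eef_rot: [3.131, 0.002, 1.572]
force: [-0.0, 0.1, -3.1]
grip_width: 0.0156
```

move_arm(rows="0 -1 3 0.008 0 0; 0 0 2 0 0 0; 0 0 0 0 0 0")

```text
time_s: 9.38
ee_pos: [0.6387, 0.0314, 0.2998]
eef_rot: [3.129, 0.002, 1.572]
force: [2.3, -0.6, -2.3]
grip_width: 0.0162
```

```bash
python3 - <<'E'
from h import *
d=cap("side");crop(d,"d8",260,330,130,220,7)
w=cap("wrist");cv2.imwrite("pics/w8.png",w["color"])
f=[sensors.get_obs()["force"] for _ in range(3)];print(np.mean(f,0), sensors.get_obs()["ee_pos"])
E
```

```text
[ 2.41586442 -0.14392297  2.97278462] [0.63869625 0.03135936 0.2997055 ]
```

View pics/d8.png

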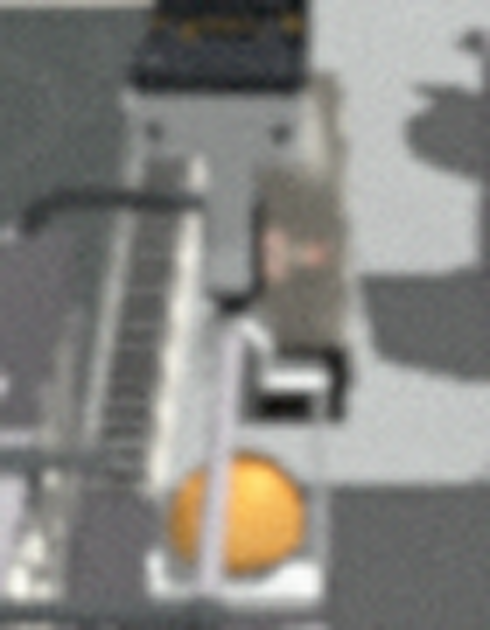

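View pics/w8.png

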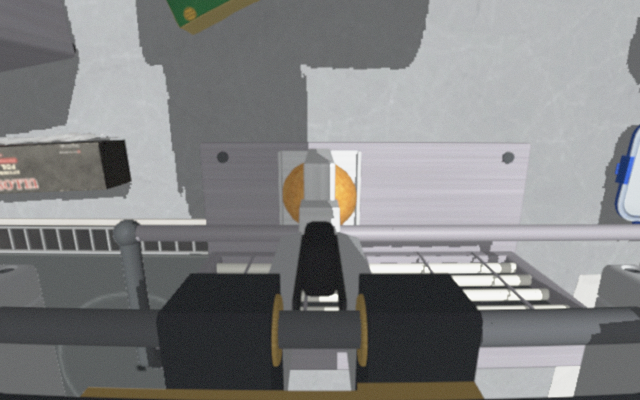

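Contact force appears (about +3 N in z), so the hook sits on the rail. Sliding towards the pointer (+y = tool +x) now.

move_arm(rows="0 1 -1 0.006 0 0; 8 0 0 0 0 0; 10 0 0 0 0 0; 10 0 0 0 0 0; 10 0 0 0 0 0; 10 0 0 0 0 0; 0 0 0 0 0 0")

```text
time_s: 10.35
ee_pos: [0.6395, 0.0834, 0.2998]
eef_rot: [3.137, 0.002, 1.573]
force: [2.5, 1.9, -0.3]
grip_width: 0.016
```

```bash
python3 - <<'E'
from h import *
import pickle
w=cap("wrist");s=cap("scene");d=cap("side");pickle.dump((w,s,d),open("wsd9.pkl","wb"))
cv2.imwrite("pics/w9.png",w["color"]);crop(s,"s9",295,415,115,215,6);crop(d,"d9",250,330,135,235,6)
for n,c in (("w",w),("s",s),("d",d)):
    C=cloud(c);x,y,z=C[...,0],C[...,1],C[...,2]
    m=(x>.645)&(x<.70)&(y<-.07)&(y>-.12)&(z>.17)&(z<.2);p=C[m]
    if len(p):print(n,"armL",len(p),np.percentile(p[:,1],[2,50,98]).round(4))
    m=(x>.645)&(x<.70)&(y<.27)&(y>.22)&(z>.17)&(z<.2);p=C[m]
    if len(p):print(n,"armR",len(p),np.percentile(p[:,1],[2,50,98]).round(4))
    m=(x>.68)&(x<.73)&(y>.08)&(y<.16)&(z>.164)&(z<.18);p=C[m]
    if len(p): print(n," ptr",len(p),np.percentile(p,[5,50,95],axis=0).round(4).tolist())
    m=(x>.6)&(x<.65)&(y>.04)&(y<.14)&(z>.187)&(z<.2);p=C[m]
    if len(p): print(n," hook",len(p),np.percentile(p,[2,50,98],axis=0).round(4).tolist())
E
```

```text
w armL 1499 [-0.0885 -0.0814 -0.0788]
w armR 1453 [0.2382 0.241  0.248 ]
w  hook 91 [[0.6271, 0.0715, 0.1871], [0.6347, 0.0782, 0.1885], [0.6369, 0.0951, 0.1995]]
s armL 55 [-0.092  -0.0884 -0.0808]
s armR 46 [0.2364 0.2411 0.2475]
s  ptr 17 [[0.7133, 0.1008, 0.1648], [0.7212, 0.1092, 0.1659], [0.7287, 0.1209, 0.168]]
s  hook 15 [[0.6248, 0.071, 0.1875], [0.6315, 0.0754, 0.1908], [0.6412, 0.0887, 0.1985]]
d armL 3 [-0.0846 -0.0794 -0.0772]
d armR 84 [0.2437 0.2488 0.2522]
d  ptr 82 [[0.6877, 0.087, 0.1644], [0.7205, 0.1189, 0.1673], [0.7294, 0.1525, 0.1706]]
d  hook 34 [[0.6287, 0.0732, 0.1871], [0.6372, 0.0909, 0.1895], [0.645, 0.1271, 0.1991]]
```

View pics/s9.png

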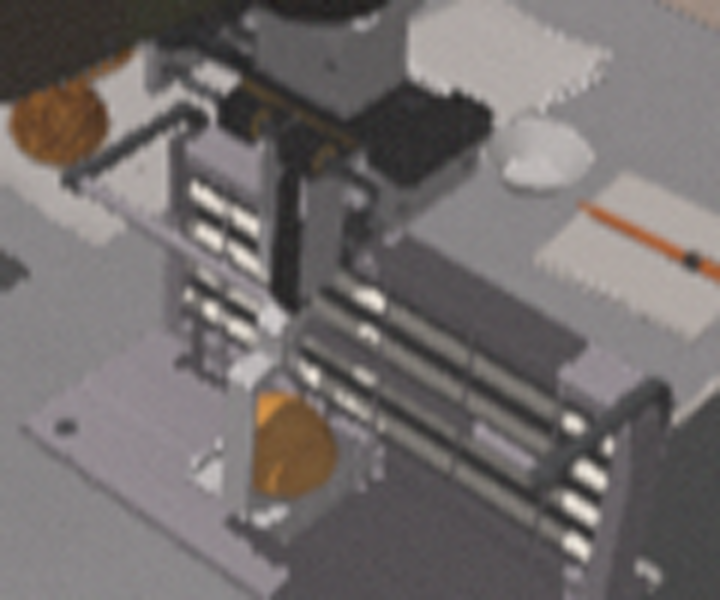

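View pics/d9.png

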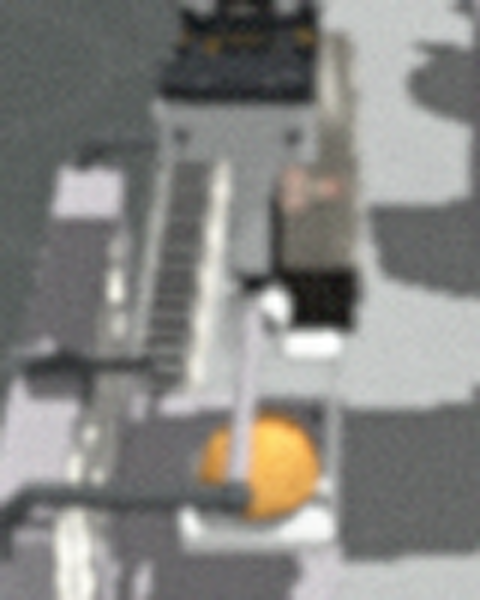

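View pics/w9.png

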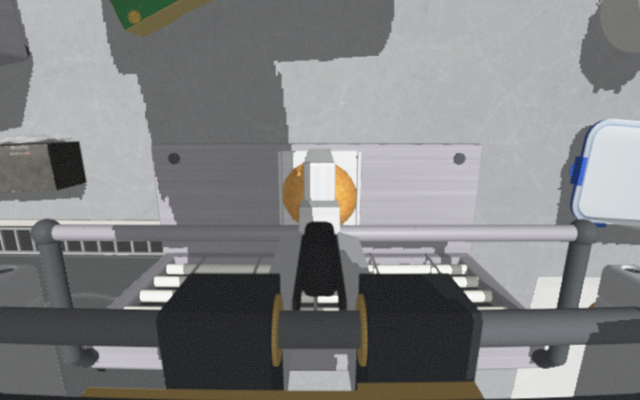

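The wrist view gives the rail ends at columns 45 and 585, with the carrier at 320. The rail middle is then y≈0.080 in the arm's frame. I now refine the pointer's offset from it using the unobstructed first pictures.

```bash
python3 - <<'E'
from h import *
import pickle
s,d=pickle.load(open("sd.pkl","rb"))
crop(s,"s0z",300,410,125,205,7);crop(d,"d0z",245,305,150,230,7)
E
```

```text
(no output)
```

View pics/s0z.png

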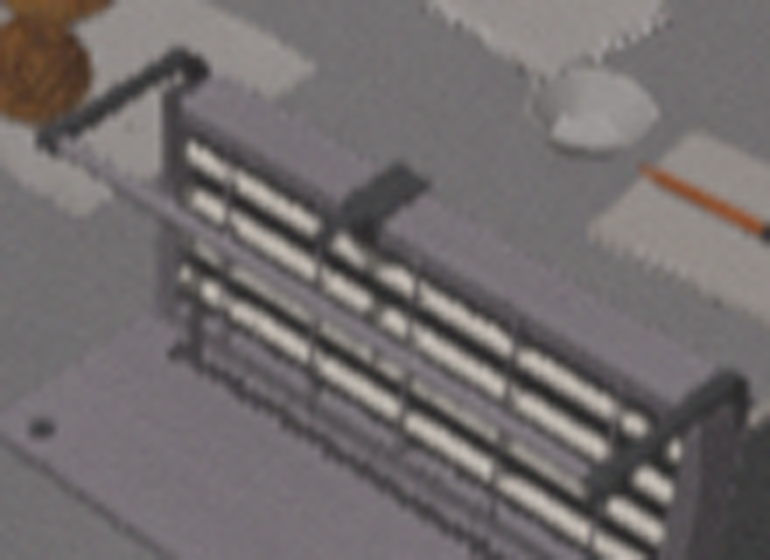

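View pics/d0z.png

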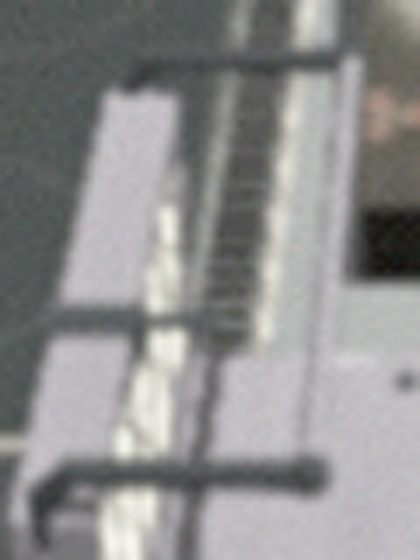

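```bash
python3 - <<'E'
from h import *
import pickle
s,d=pickle.load(open("sd.pkl","rb"))
def pl(c,u,v,z):
    o,r=ray(c,u,v);return (o+r*(z-o[2])/r[2]).round(4)
S=lambda a,b:(300+a/7-.43,125+b/7-.43)
D=lambda a,b:(245+a/7-.43,150+b/7-.43)
print("scene ptr",[pl(s,*S(*p),.166) for p in ((398,182),(360,208),(340,230))])
print("scene rail ends",pl(s,*S(48,140),.18),pl(s,*S(598,495),.18))
print("side ptr",[pl(d,*D(*p),.166) for p in ((60,317),(150,318),(215,321))])
print("side rail ends",pl(d,*D(352,58),.18),pl(d,*D(315,475),.18))
print("tri ptr tip",tri(s,S(340,230),d,D(215,321)))
print("tri ends",tri(s,S(48,140),d,D(315,475)),tri(s,S(598,495),d,D(350,58)))
E
```

```text
scene ptr [array([0.7434, 0.1161, 0.166 ]), array([0.7159, 0.1164, 0.166 ]), array([0.697 , 0.1126, 0.166 ])]
scene rail ends [0.6346 0.2449 0.18  ] [ 0.6319 -0.0881  0.18  ]
side ptr [array([0.7488, 0.1108, 0.166 ]), array([0.7117, 0.1107, 0.166 ]), array([0.6848, 0.1124, 0.166 ])]
side rail ends [ 0.6384 -0.0932  0.18  ] [0.6359 0.2404 0.18  ]
tri ptr tip (array([0.68869958, 0.1103686 , 0.168154  ]), np.float64(0.009692997959455298))
tri ends (array([0.63468234, 0.24372493, 0.18156958]), np.float64(0.0023371908828421855)) (array([ 0.6362636 , -0.08808443,  0.1802031 ]), np.float64(0.007112768312580095))
```

Both cameras put the pointer 37.6 mm from the rail's middle on the +y side. That makes the target about y=0.117 in the arm frame, 33-34 mm further.

move_arm(rows="8 0 0 0 0 0; 8 0 0 0 0 0; 8 0 0 0 0 0; 6 0 0 0 0 0; 3 0 0 0 0 0; 0 0 0 0 0 0")

```text
time_s: 11.25
ee_pos: [0.6396, 0.1167, 0.2996]
eef_rot: [3.137, 0.004, 1.571]
force: [2.9, -0.7, 0.1]
grip_width: 0.0158
```

```bash
python3 - <<'E'
from h import *
import pickle
o=sensors.get_obs();print(o["time_s"],o["ee_pos"],o["eef_rot"],o["force"])
w=cap("wrist");s=cap("scene");d=cap("side")
cv2.imwrite("pics/w10.png",w["color"]);crop(s,"s10",300,410,125,205,7);crop(d,"d10",245,325,150,235,7)
E
```

```text
11.25 [0.6396333  0.1167233  0.29963963] [3.13719497 0.00383704 1.57102031] [ 2.91830816 -0.68521131  0.07609771]
```

View pics/w10.png

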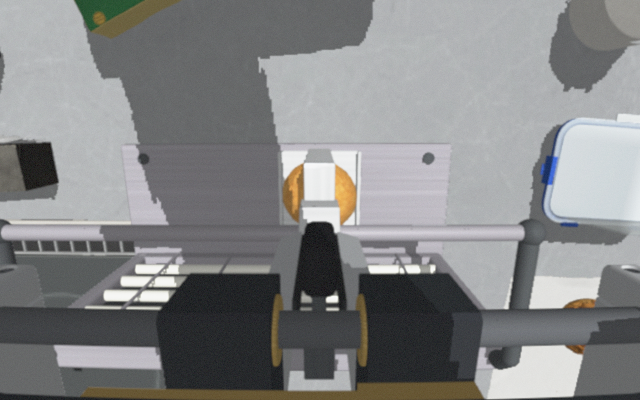

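View pics/d10.png

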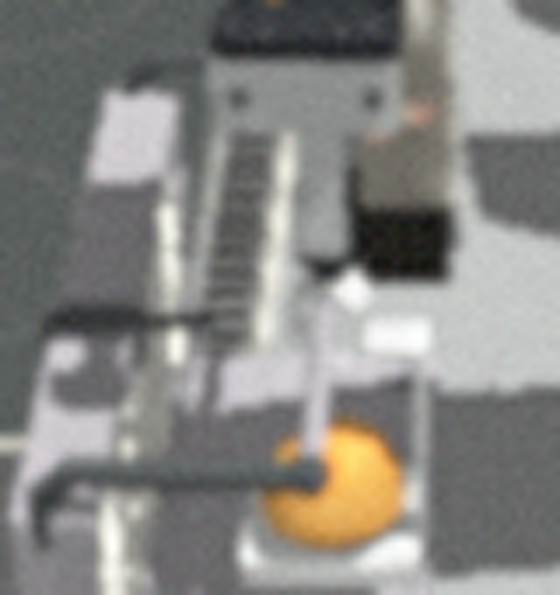

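View pics/s10.png

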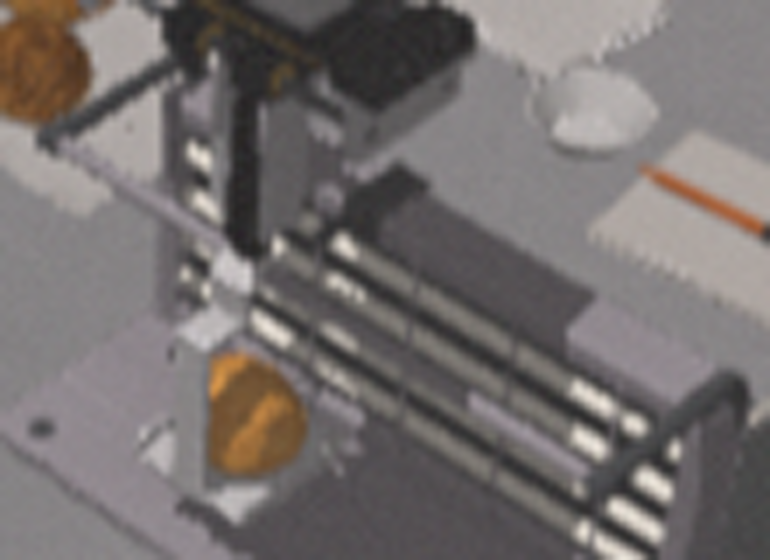

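The wrist view now shows the dark pointer between the gripper blocks, at columns 305-332 (centre about 318) and rows 340-378. That is in line with the grip at column 319. Releasing.

move_arm(rows="0 0 0 0 0 0; 0 0 0 0 0 0; 0 0 0 0 0 0; 0 0 0 0 0 0; 0 0 0 0 0 0; 0 0 0 0 0 0", grip=0.2)

```text
time_s: 12.15
ee_pos: [0.6391, 0.1163, 0.2992]
eef_rot: [3.14, 0.003, 1.57]
force: [0.2, -0.5, 0.1]
grip_width: 0.0566
```

```bash
python3 - <<'E'
from h import *
w=cap("wrist");cv2.imwrite("pics/w11.png",w["color"])
E
python3 plan.py .635 .115 .39 1.571 3
```

```text
t 12.2 pos [0.6391 0.1163 0.2992] rot [3.1399 0.0035 1.5705] F [-0.6  0.1 -0. ] w 0.05603951550594187
-0.6 -1.3 -30.3 0.001 0.001 -0; -0.5 -1.3 -30.3 0.001 0.001 -0; -0.5 -1.3 -30.3 0.001 0.001 -0
```

View pics/w11.png

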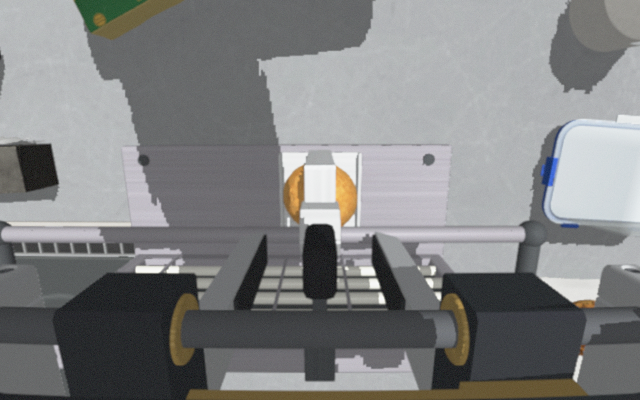

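Released: the grip (305-335) and pointer (305-335) coincide. Retreat upward, then go to the lever.

move_arm(rows="0 0 -15 0 0 0; 0 0 -30 0 0 0; 0 0 -30 0 0 0; 0 0 -20 0 0 0; 0 0 0 0 0 0")

```text
time_s: 12.82
ee_pos: [0.6386, 0.1167, 0.4016]
eef_rot: [3.137, 0.003, 1.571]
force: [-0.7, 0.3, -0.5]
grip_width: 0.0562
```

```bash
python3 plan.py .40 -.28 .38 1.725 10; python3 - <<'E'
from h import *
w=cap("wrist");cv2.imwrite("pics/w12.png",w["color"])
E
```

```text
t 12.825 pos [0.6386 0.1167 0.4016] rot [3.1367e+00 3.0000e-03 1.5705e+00] F [-0.7  0.3 -0.5] w 0.056168441186897726
-39.7 -23.9 2.2 0 0 -0.015; -39.3 -24.5 2.2 0 0 -0.015; -38.9 -25.1 2.2 0 0 -0.015; -38.5 -25.7 2.2 0 0 -0.015; -38.1 -26.3 2.2 0 0 -0.015; -37.7 -26.8 2.2 0 0 -0.015; -37.3 -27.4 2.2 0 0 -0.015; -36.9 -28 2.2 0 0 -0.015; -36.4 -28.6 2.2 0 0 -0.015; -36 -29.1 2.2 0 0 -0.015
```

View pics/w12.png

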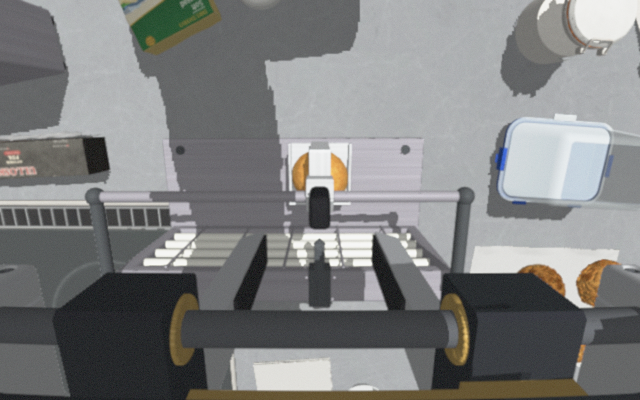

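The carrier hangs by itself, with grip and pointer both at column 319. Moving to above the lever with the gripper closing.

move_arm(rows="-40 -24 2 0 0 -0.015; -39 -24 2 0 0 -0.015; -39 -25 2 0 0 -0.015; -38 -26 2 0 0 -0.015; -38 -26 2 0 0 -0.015; -38 -27 2 0 0 -0.015; -37 -27 2 0 0 -0.015; -37 -28 2 0 0 -0.015; -36 -28 2 0 0 -0.015; -36 -29 2 0 0 -0.015; 0 0 0 0 0 0; 0 0 0 0 0 0", grip=-1)

```text
time_s: 14.38
ee_pos: [0.3909, -0.2896, 0.3698]
eef_rot: [-3.13, -0.003, 1.726]
force: [-0.8, 0.4, 0.3]
grip_width: 0.0006
```

```bash
python3 - <<'E'
from h import *
o=sensors.get_obs();print(o["time_s"],o["ee_pos"],o["eef_rot"])
w=cap("wrist");cv2.imwrite("pics/w13.png",w["color"])
C=cloud(w);x,y,z=C[...,0],C[...,1],C[...,2]
m=(x>.36)&(x<.425)&(y>-.33)&(y<-.23)&(z>.14)&(z<.162);p=C[m]
if len(p)>10:print("paddle",len(p),np.percentile(p,[2,50,98],axis=0).round(4).tolist(),cv2.minAreaRect(p[:,:2].astype(np.float32)))
m=(x>.42)&(x<.55)&(y>-.38)&(y<-.18)&(z>.16)&(z<.172);p=C[m]
if len(p)>10:print("box",len(p),cv2.minAreaRect(p[:,:2].astype(np.float32)))
E
```

```text
14.375 [ 0.39085485 -0.28957103  0.3698075 ] [-3.13023197 -0.00347505  1.72621193]
paddle 1868 [[0.3851, -0.3017, 0.1493], [0.4009, -0.2812, 0.155], [0.4187, -0.2602, 0.1566]] ((0.40319111943244934, -0.2803634703159332), (0.03527679666876793, 0.043339621275663376), 8.293427467346191)
box 689 ((0.46446001529693604, -0.2721240520477295), (0.04693960025906563, 0.09779509156942368), 8.85690975189209)
```

View pics/w13.png

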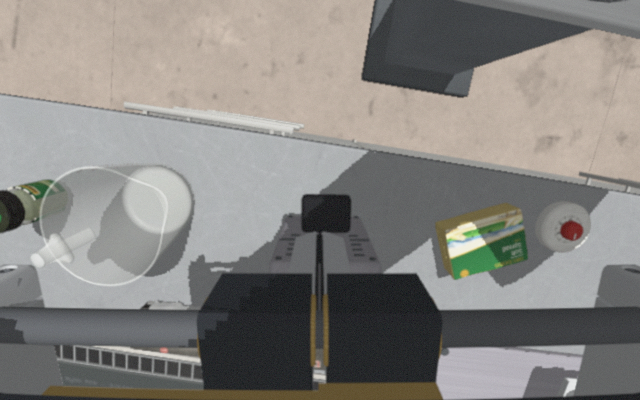

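The wrist view shows the paddle at (326,212) with the closed fingers above it. It measures centre (0.401, -0.281), top z 0.155, size 35x43 mm, in agreement with the text. Contact is expected at TCP z≈0.252.

```bash
python3 plan.py .4005 -.2812 .265 1.722 4
```

```text
t 14.425 pos [ 0.391  -0.2894  0.3698] rot [-3.1302 -0.0034  1.7267] F [-0.8  0.2 -0.7] w 0.00031811203657792315
1.6 3 26.2 -0.003 -0.001 0.001; 1.6 2.9 26.2 -0.003 -0.001 0.001; 1.6 2.8 26.2 -0.003 -0.001 0.001; 1.6 2.7 26.2 -0.003 -0.001 0.001
```

move_arm(rows="2 3 26 -0.003 0 0; 2 3 26 -0.003 0 0; 2 3 26 -0.003 0 0; 1 3 20 -0.003 0 0; 0 0 0 0 0 0; 0 0 0 0 0 0")

```text
time_s: 15.18
ee_pos: [0.4044, -0.2752, 0.2695]
eef_rot: [3.14, -0.003, 1.735]
force: [-0.8, 0.1, -0.1]
grip_width: 0.0004
```

```bash
python3 plan.py .4005 -.2812 .256 1.722 1
```

```text
t 15.175 pos [ 0.4044 -0.2752  0.2695] rot [ 3.1399e+00 -3.0000e-03  1.7347e+00] F [-0.8  0.1 -0.1] w 0.0004170400090215246
-5.3 -4.8 13.5 0.002 -0.003 0.013
```

move_arm(rows="-5 -5 5 0 0 0.012; 0 0 8 0 0 0; 0 0 0 0 0 0")

```text
time_s: 15.55
ee_pos: [0.4002, -0.2815, 0.257]
eef_rot: [3.138, -0.001, 1.722]
force: [-0.2, -0.3, 0.7]
grip_width: 0.0003
```

```bash
python3 plan.py .4005 -.2812 .256 1.722 1
```

```text
t 15.55 pos [ 0.4002 -0.2815  0.257 ] rot [ 3.1385e+00 -1.3000e-03  1.7216e+00] F [-0.2 -0.3  0.7] w 0.0002653848268762718
0.2 0.4 1 0.003 -0.001 -0
```

Positioned. Now I find contact in small steps.

move_arm(rows="0 0 3 0 0 0; 0 0 2 0 0 0; 0 0 0 0 0 0")

```text
time_s: 15.92
ee_pos: [0.4002, -0.2816, 0.2523]
eef_rot: [3.138, -0.001, 1.722]
force: [-2.6, 0.9, 4.7]
grip_width: 0.0007
```

move_arm(rows="0 0 3 0 0 0; 0 0 0 0 0 0")

```text
time_s: 16.18
ee_pos: [0.4003, -0.2815, 0.2501]
eef_rot: [3.138, -0.0, 1.722]
force: [-3.2, 2.4, 6.8]
grip_width: 0.0006
```

move_arm(rows="0 0 3 0 0 0; 0 0 3 0 0 0; 0 0 3 0 0 0; 0 0 0 0 0 0")

```text
time_s: 16.68
ee_pos: [0.4002, -0.2815, 0.242]
eef_rot: [3.138, 0.0, 1.722]
force: [-1.3, 0.6, 1.5]
grip_width: 0.0006
```

move_arm(rows="0 0 3 0 0 0; 0 0 3 0 0 0; 0 0 3 0 0 0; 0 0 0 0 0 0")

```text
time_s: 17.18
ee_pos: [0.4004, -0.2815, 0.2336]
eef_rot: [3.137, 0.001, 1.722]
force: [-3.2, 1.9, 7.6]
grip_width: 0.0004
```

move_arm(rows="0 0 3 0 0 0; 0 0 3 0 0 0; 0 0 3 0 0 0; 0 0 0 0 0 0")

```text
time_s: 17.68
ee_pos: [0.4003, -0.2815, 0.2246]
eef_rot: [3.137, 0.001, 1.722]
force: [-2.9, 1.6, 6.2]
grip_width: 0.0007
```

move_arm(rows="0 0 3 0 0 0; 0 0 3 0 0 0; 0 0 2 0 0 0; 0 0 0 0 0 0")

```text
time_s: 18.18
ee_pos: [0.4003, -0.2815, 0.2171]
eef_rot: [3.137, 0.001, 1.722]
force: [-3.3, 2.2, 6.6]
grip_width: 0.0003
```

```bash
python3 - <<'E'
from h import *
o=sensors.get_obs();print(o["time_s"],o["ee_pos"],o["force"])
w=cap("wrist");cv2.imwrite("pics/w14.png",w["color"]);s=cap("scene");crop(s,"s14",365,440,235,325,6)
E
```

```text
18.175 [ 0.400327   -0.28147398  0.21705226] [-3.25913053  2.15564322  6.58144844]
```

View pics/w14.png

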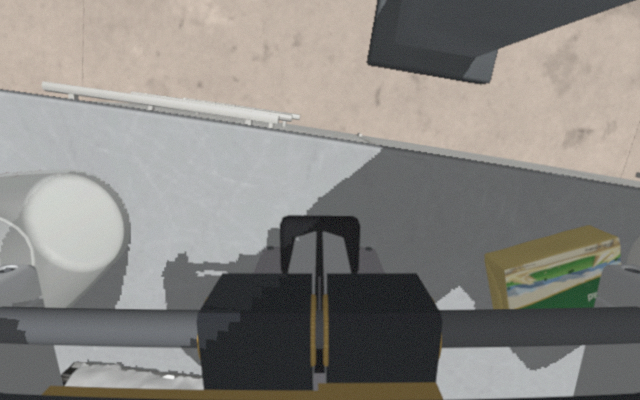

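View pics/s14.png

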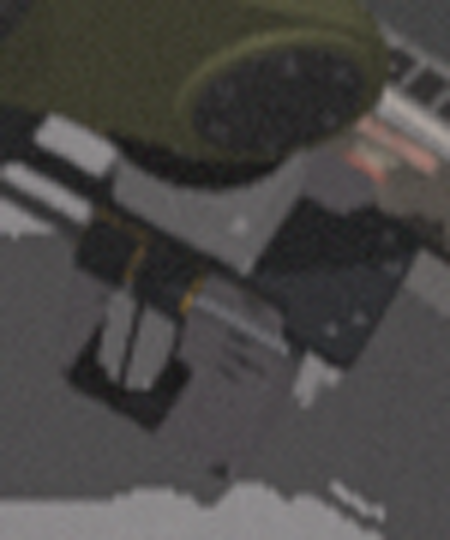

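The paddle is under the fingers and level, with travel of about 35 mm. Last small steps to z≈0.210.

move_arm(rows="0 0 2 0 0 0; 0 0 0 0 0 0")

```text
time_s: 18.52
ee_pos: [0.4003, -0.2815, 0.215]
eef_rot: [3.137, 0.001, 1.722]
force: [-1.9, 1.3, 4.6]
grip_width: 0.0003
```

move_arm(rows="0 0 2 0 0 0; 0 0 0 0 0 0")

```text
time_s: 18.77
ee_pos: [0.4003, -0.2815, 0.213]
eef_rot: [3.137, 0.001, 1.722]
force: [-2.5, 1.6, 5.2]
grip_width: 0.0001
```

move_arm(rows="0 0 2 0 0 0; 0 0 0 0 0 0")

```text
time_s: 19.02
ee_pos: [0.4003, -0.2815, 0.2112]
eef_rot: [3.137, 0.001, 1.722]
force: [-2.7, 1.9, 7.2]
grip_width: 0.0002
```

move_arm(rows="0 0 1 0 0 0; 0 0 0 0 0 0; 0 0 0 0 0 0")

```text
time_s: 19.4
ee_pos: [0.4003, -0.2815, 0.2108]
eef_rot: [3.137, 0.001, 1.722]
force: [-3.6, 1.7, 7.3]
grip_width: 0.0003
```

```bash
python3 - <<'E'
from h import *
for _ in range(2):
    o=sensors.get_obs();print(o["time_s"],o["ee_pos"],o["force"])
    w=cap("wrist");s=cap("scene");d=cap("side")
cv2.imwrite("pics/w15.png",w["color"]);crop(d,"d15",235,355,120,240,5);crop(s,"s15",245,405,115,275,4)
for n,c in (("w",w),("s",s)):
    C=cloud(c);x,y,z=C[...,0],C[...,1],C[...,2]
    m=(x>.375)&(x<.418)&(y>-.308)&(y<-.255)&(z>.085)&(z<.135);p=C[m]
    if len(p)>5:print(n,"paddle",len(p),np.percentile(p[:,2],[10,25,50,75,90]).round(4))
for n,c in (("s",s),("d",d)):
    C=cloud(c);x,y,z=C[...,0],C[...,1],C[...,2]
    m=(x>.60)&(x<.67)&(y>.08)&(y<.15)&(z>.208)&(z<.25);p=C[m]
    if len(p):print(n,"grip",len(p),np.percentile(p,[2,50,98],axis=0).round(4).tolist())
E
```

```text
19.4 [ 0.40032264 -0.28147076  0.21077177] [-3.60605635  1.70527068  7.28140895]
19.55 [ 0.40033717 -0.28146472  0.21078247] [-3.95487988  2.74368005  7.67440627]
w paddle 2969 [0.1101 0.1123 0.1133 0.1143 0.1271]
s paddle 175 [0.1061 0.1099 0.1123 0.1151 0.1264]
s grip 80 [[0.622, 0.1063, 0.2086], [0.6315, 0.1107, 0.2254], [0.6474, 0.1231, 0.2376]]
d grip 108 [[0.6244, 0.1123, 0.209], [0.6376, 0.1227, 0.2261], [0.6492, 0.128, 0.24]]
```

View pics/s15.png

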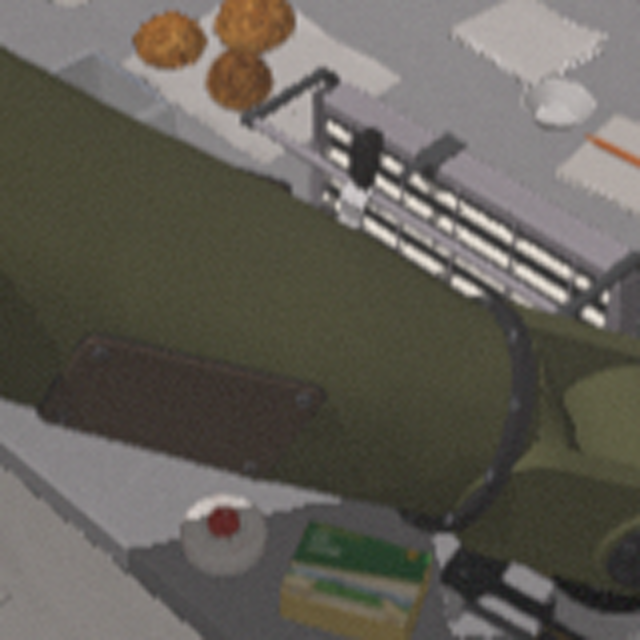

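View pics/d15.png

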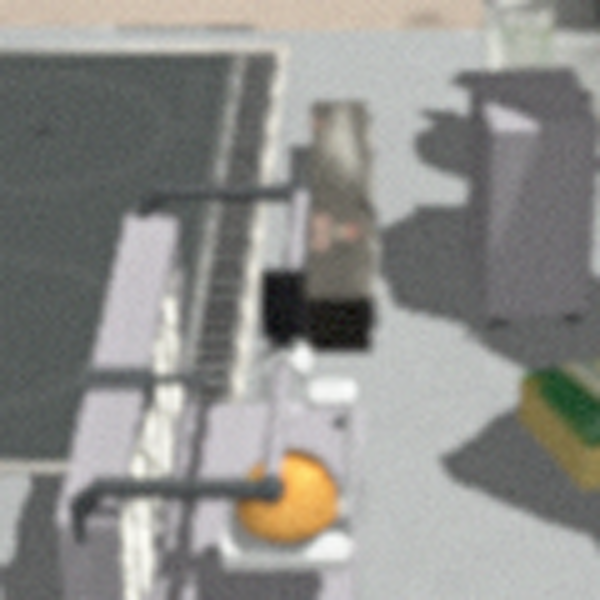

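The paddle top is at 0.113, so travel is about 0.042 with roughly 7.5 N on it. The carrier is hanging upright at the pointer and nothing else has moved. Handing in.

```bash
python3 -c "
from station import ctrl
print(ctrl.hand_in())"
```

```text
the job is handed in; nothing more can be done
None
```

I hung the bun carrier on the rail, slid it about 85 mm to the pointer and let go of it there. Then I pressed the lever to its third notch and handed the job in while still holding it, at about 19.6 s. No verdict was reported.

What the last checks showed:
- **Carrier:** right after release, the wrist picture had the grip and the pointer in the same pixel column (319). The last side and scene pictures show it hanging upright on its own, well clear of the arm.
- **Lever:** the paddle's top measured 0.113 m, so its travel is about 42 mm. The wrist force was about 7.5 N upward, and it had dipped and risen again just before the third notch, as your text describes.
- **Bystanders:** the arm never went near the jar, timer or cheese, and the pictures show no sign that they moved. I did not measure their positions again.

**Disagreements:** the scene and side cameras differed by up to about 7 mm along the rail. I therefore placed the carrier from the wrist camera's measurement of the rail ends, plus the pointer's offset from the middle of the rail. The two fixed cameras agreed on that offset (37.6 mm). There was also an unexplained sideways force of 3–4 N on the tool while it pressed the lever.

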